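# Post a spent tool battery through the sprung flap of the battery box

### The job

Put the spent battery pack with the orange tape into the used-battery box: feed it down into the mouth of the lid and push it on past the sprung flap until it drops inside and the flap shuts behind it. The clip-on lid never sits quite true on its bin, so feel for the mouth and work gently, never ramming the pack or the fingers hard against the box, and leave the other things on the shelf where they are.

Things in the scene. Friction and masses are not known exactly. Their poses are not given: they have to be found in the camera images.
- pack: The spent battery pack: a black upright block, 40 mm (its x) by 54 mm (its y) by 78 mm tall, 0.2 to 0.35 kg, orange tape over its flat top; it stands on the shelf. Origin: centre of its underside; z points up to the taped top.
- bin: The used-battery box: a heavy clear bin, outside 180 mm (its x) by 200 mm (its y), fixed on the shelf, small cells up to 30 mm deep on its floor, under a grey lid 208 by 228 mm with a 26 mm skirt. Origin: centre of its underside; z up. The lid's flat top is 200 mm above it. The lid is clipped fast up to 9 mm off centre along the bin's x and also y (no twist): NOT in the measured pose.
- mouth_nominal (a point): Centre of the bin at lid-top height: where the mouth's centre would be if the lid sat true; the real mouth is up to 9 mm off in bin x and y. The mouth, in the middle of the lid, is 44 mm (bin x) by 58 mm (bin y), a 3 mm 45 degree bevel outside that, upright walls down to 18 mm below the lid top. The pack fits upright, its x along the bin's x (either way round), 2 mm free a side.
- flap (a joint): Angle of the yellow sprung flap, 0 shut (level, 18 mm below the lid top), up to 1.45 rad as it swings down; 55 mm long, hinge 9 mm outside the mouth's -x wall (bin axes). Opening it takes about 4 N on the pack, with rubbing up to 10 N. It leans on the pack's foot, so a released pack may tilt and wedge, top to -x; pushed from above until its top is 19 to 24 mm below the lid top, the pack drops free.
- jar: Glass baby-food jar of nails, 54 mm diameter, 66 mm tall with its brass-coloured lid. Origin: centre of its underside. A bystander.
- studfinder: Blue plastic stud finder lying flat, 147 mm (x) by 66 mm by 31 mm high. Origin: centre of its underside. A bystander.
- clamp: Aluminium C-clamp lying flat, about 155 mm (x) by 90 mm by 18 mm high, its screw along x. Origin: near the middle of its frame, on the shelf. A bystander.
- bowl: Magnetic steel parts bowl, 110 mm diameter, 34 mm high. Origin: centre of its underside. A bystander.

How it is judged:
By the outcome, as a careful person would: the job done as asked, in the order asked, and still so for the second after the job is handed in, with the robot touching nothing.
It also fails if it takes over 72 s, if anything falls off the work surface, if the arm or the gripper's body presses on something with over 40 N, if the wrist force passes 120 N, or if a joint passes its speed limit or range.

### The arm

A 6-joint arm with a two-finger parallel gripper is mounted at the origin on the work surface. World frame = base frame: x ahead of the robot, y to its left, z up, the work surface at z = 0. Lengths are in mm, angles in degrees, forces in N, time in s.
With the tool pointing down it reaches from about 350 to 850 mm from the base axis. Payload 8.1 kg.
Tool frame: the origin (TCP) lies on the centre line of the jaws, within the pads' length; the fingertips stand 19 mm ahead of it and the grasp point (between the pads) is the TCP; z points along the fingers, y is the direction in which the jaws open and shut (so a half turn about z gives the same grasp; the last joint's range is limited). The gripper opens to 85 mm and grips with 20 to 120 N. Pads are 22 mm wide; open, the fingers measure 114 mm over their backs; the gripper's body (76 mm by 85 mm) begins 54 mm behind the grasp point. The pads swing forward as they close: fully open they stand 13 mm farther back than shut.
Start: joints at [59.794, 7.471, 85.268, -0, 87.261, -4.893], TCP at [256.521, 542.405, 250.292] pointing down, gripper open.
Joint ranges: [-169.43, 169.43], [-51.17, 129.36], [1.28, 143.12], [-76.62, 256.62], [0, 156.53], [-152.29, 152.29]. Speed limits (degrees/s): [136.94, 136.94, 159.86, 180, 180, 180].

### API

Orientations are given as [roll, pitch, yaw] about the fixed x, y, z axes, in that order (R = Rz(yaw) Ry(pitch) Rx(roll)).
In Python, from bench import r, viewer gives the robot as it stands.
- The arm moves only by the tool carry_out, never from a script. Its argument "commands" is a list that holds one entry, the list of rows, each a list of 7 numbers: the finger opening in mm, from 0 to 85.4, then the shift along the tool's x, y, z in mm, then the turn, a rotation vector about the tool's x, y, z in degrees. A call has 1 to 5 rows; each row is the pose to reach, as a shift and turn from the pose commanded when the call began, along the tool's axes at that moment; what a row does not reach only later rows make up. A row lasts 1/8 s, in which the tool goes at most 62.5 mm and 10.7 degrees, less where a joint would pass 70% of its speed; a pose out of reach is approached as far as the arm can. A call with a gripper value outside its range is refused whole. The fingers move at their own pace and stop on an object; "grip_force" is the grip in N (left out, the last holds). Time passes only in rows, so rows that repeat a pose let the fingers close. It gives the time, the measured TCP pose, the force and the opening at its end, in the units of the state.
- r.sense(): the state, without advancing time (a new reading comes with each control period).
- viewer.snapshot(name): name is "scene" or "side" or "wrist"; returns the picture (480x640x3 uint8, red, green, blue); there is no depth.
- viewer.calibration(name): a dict with "camera_matrix" (3x3 intrinsics, pixels), "rvec" (rotation vector, rad) and "tvec" (3), from world to camera coordinates, as OpenCV has them. Camera axes: x right, y down, z forward; pixel columns grow to the right and rows downward; lengths in mm; the calibration is good to about 2 mm. A picture is of the moment at which its call begins: read the wrist's pose just before it. calibration takes no time and is no camera call; for the wrist camera it gives the pose at the moment of the call.
- r.hand_in(): hands the job in, once; it reports no verdict.
The state is a dict: "time": time; "joint_pos": joint angles; "qd": joint speeds; "joint_efforts": joint torques, N m; "tool_pos": TCP position; "tcp_rot": TCP orientation; "ft_force": force on the tool from outside, world axes, zero at the start; "wrist_torque": the same for the moment, N m; "finger_gap": finger opening in mm.
Only numpy, scipy, OpenCV 4.12 (cv2) and the standard library are available. Lean on these libraries where they do the work, as an engineer would, in place of code of your own. Each camera call takes 0.05 s, during which the arm holds its last target. There are 200 camera calls.

## Working session

There is one attempt and no reset: what is moved stays moved. The work goes in short steps, Python scripts to look and compute and a tool call to move; the robot and the scene stay as the last step left them, time stands still between calls to the robot, and variables do not carry over. Pictures are saved under pics/ and viewed, about 8 in all and at most 12, crops included, and the job is handed in when it is done.

Besides the shell and the picture viewer there is one more tool, called after "Emit:" in YAML: its name, and indented under it one key for each argument. carry_out: Moves the arm, as the interface text tells. Its arguments: {"type":"object","properties":{"commands":{"type":"array","items":{"type":"array","items":{"type":"array","items":{"type":"number"}}}},"grip_force":{"type":"number"}},"required":["commands"]}

```bash
mkdir -p pics; ls; python3 - <<'E'
from bench import r, viewer
import cv2
print(r.sense())
for n in ("scene","side"):
    cv2.imwrite(f"pics/{n}0.png",viewer.snapshot(n)[:,:,::-1])
    print(n,viewer.calibration(n))
E
```

```text
pics
{'time': 0.0, 'joint_pos': array([ 5.97946162e+01,  7.51551480e+00,  8.53288651e+01,  8.34710712e-04,
        8.72627907e+01, -4.89287971e+00]), 'qd': array([-0.02716141,  0.05540687, -0.06008027,  0.00746812, -0.00296641,
        0.05868484]), 'joint_efforts': array([ 6.74946314e-04, -5.69390774e+01, -5.00562286e+01, -1.03820410e-04,
        1.42108114e-02,  9.58626373e-06]), 'tool_pos': array([256.24494636, 541.95655589, 249.24414293]), 'tcp_rot': array([-1.79893291e+02, -9.97154677e-03,  1.54687446e+02]), 'ft_force': array([ 0.40521873, -0.81065383,  0.24840026]), 'wrist_torque': array([ 0.05158728,  0.02265777, -0.02853514]), 'finger_gap': 85.34770842532538}
scene {'camera_matrix': array([[450.40256326,   0.        , 314.64888822],
       [  0.        , 450.40256326, 240.20266266],
       [  0.        ,   0.        ,   1.        ]]), 'rvec': array([ 1.81094535,  1.49216165, -0.72260474]), 'tvec': array([ -25.51760428, -231.92965479, 1577.15377878])}
side {'camera_matrix': array([[490.23453483,   0.        , 315.71616596],
       [  0.        , 490.23453483, 241.75255513],
       [  0.        ,   0.        ,   1.        ]]), 'rvec': array([ 0.22857442, -2.67572939,  1.49463218]), 'tvec': array([533.9582104 , 211.543901  , 869.14315222])}
```

View pics/scene0.png

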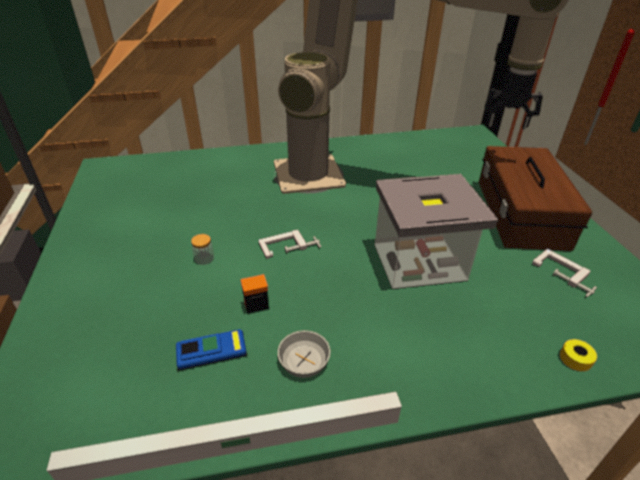

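View pics/side0.png

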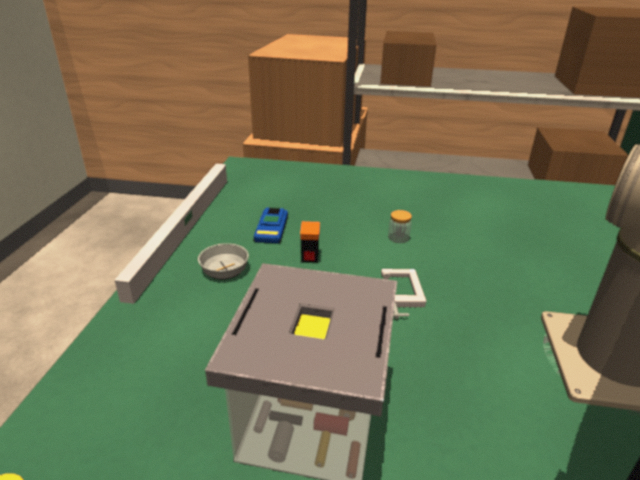

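The scene view shows the pack at about (255,293) and the mouth at (432,202). The side view shows the pack top at (310,229), the mouth at (313,322), and lid corners at about (258,267), (397,277), (386,400) and (208,375). Next I triangulate these.

```bash
cat > h.py <<'E'
import numpy as np, cv2
from bench import r, viewer
from scipy.spatial.transform import Rotation as Ro
def on_plane(c,uv,z):
    """pixels -> world points on the plane of height z"""
    R=cv2.Rodrigues(c["rvec"])[0]; o=-R.T@c["tvec"]
    p=cv2.undistortPoints(np.float64(uv).reshape(-1,1,2),c["camera_matrix"],None)[:,0]
    d=np.c_[p,np.ones(len(p))]@R
    return o+d*((z-o[2])/d[:,2])[:,None]
def proj(c,P): return cv2.projectPoints(np.float64(P),c["rvec"],c["tvec"],c["camera_matrix"],None)[0][:,0]
def tool(goal,yaw=None):
    """shift (tool axes) and yaw turn to reach goal xyz from now"""
    s=r.sense(); T=Ro.from_euler("xyz",s["tcp_rot"],degrees=True)
    return T.inv().apply(np.array(goal)-s["tool_pos"])
E
python3 - <<'E'
from h import *
np.set_printoptions(suppress=True,precision=1)
a=viewer.calibration("scene");b=viewer.calibration("side")
print("lid side",on_plane(b,[(258,267),(397,277),(386,392),(215,370),(313,322)],200))
print("lid scene",on_plane(a,[(376,180),(459,177),(494,216),(390,230),(432,202)],200))
print("pack",on_plane(a,[(255,283)],78),on_plane(b,[(310,229)],78))
print("pack top corners scene",on_plane(a,[(242,281),(265,277),(269,289),(244,294)],78))
print("jar",on_plane(a,[(201,241)],66),on_plane(b,[(401,216)],66))
c=viewer.calibration("wrist");R=cv2.Rodrigues(c["rvec"])[0];s=r.sense()
T=Ro.from_euler("xyz",s["tcp_rot"],degrees=True)
print("cam in tool",T.inv().apply(-R.T@c["tvec"]-s["tool_pos"]),"axes",(R@T.as_matrix()).T,c["camera_matrix"])
I={n:viewer.snapshot(n)[:,:,::-1] for n in("scene","side")}
t=[cv2.resize(I["scene"][260:320,220:300],(400,300),interpolation=3),cv2.resize(I["scene"][160:265,360:500],(400,300),interpolation=3)]
u=[cv2.resize(I["side"][205:280,270:370],(400,300),interpolation=3),cv2.resize(I["side"][255:405,200:400],(400,300),interpolation=3)]
cv2.imwrite("pics/crop1.png",np.vstack([np.hstack(t),np.hstack(u)]))
E
```

```text
lid side [[615.6 109.6 200. ]
 [404.2  97.5 200. ]
 [411.2 321.6 200. ]
 [609.7 323.4 200. ]
 [511.2 220.  200. ]]
lid scene [[405.9 107.4 200. ]
 [432.5 323.3 200. ]
 [611.3 325.2 200. ]
 [616.7  74.4 200. ]
 [529.6 208.5 200. ]]
pack [[ 598.3 -230.1   78. ]] [[ 592.4 -225.9   78. ]]
pack top corners scene [[ 585.9 -258.9   78. ]
 [ 582.6 -205.4   78. ]
 [ 623.9 -200.7   78. ]
 [ 629.  -257.3   78. ]]
jar [[ 400.7 -354.    66. ]] [[ 391.6 -347.8   66. ]]
cam in tool [  76.     0.1 -124.3] axes [[-0.  -1.  -0.3]
 [ 1.  -0.  -0. ]
 [ 0.  -0.3  1. ]] [[389.3   0.  318.2]
 [  0.  389.3 244.1]
 [  0.    0.    1. ]]
```

View pics/crop1.png

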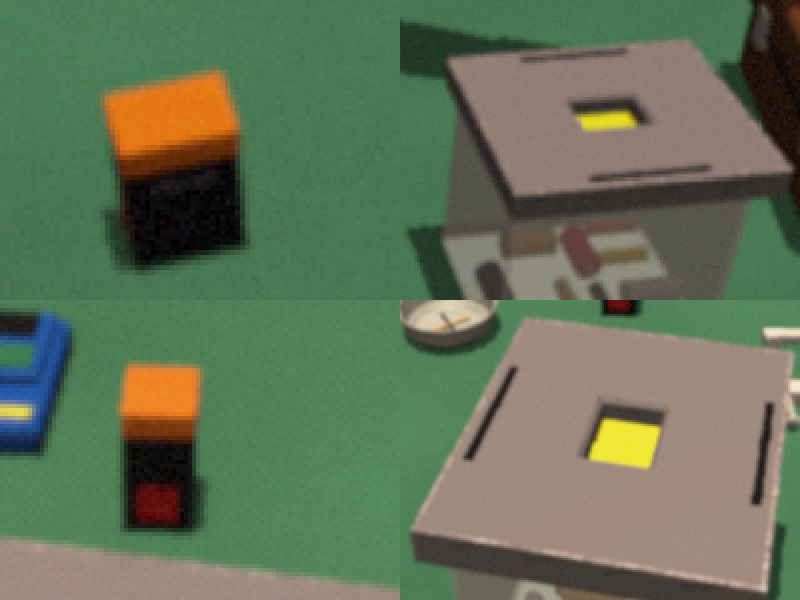

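The crops show that the lid's long side runs along world y, so bin x is about world x and the yaw is small. The pack's 54 mm side also runs along world y. I'll look at the mouth with the wrist camera from above (yaw 90, TCP near (515,200,330)).

Emit:
carry_out:
  commands:
    - [[85,-76,-40,-16,0,0,10.7],[85,-152,-80,-32,0,0,21.4],[85,-228,-120,-48,0,0,32.1],[85,-304,-160,-64,0,0,42.8],[85,-380,-198,-81,0,0,53.5]]

```text
time: 0.82
tool_pos: [442.3, 295.5, 308.2]
tcp_rot: [180.0, -0.0, 100.8]
ft_force: [0.9, 0.4, 0.2]
finger_gap: 85.2
```

Emit:
carry_out:
  commands:
    - [[85,0,0,0,0,0,10.7],[85,0,0,0,0,0,11.2],[85,0,0,0,0,0,11.2]]

```text
time: 1.2
tool_pos: [441.0, 297.7, 307.6]
tcp_rot: [-180.0, 0.0, 90.3]
ft_force: [0.3, 0.3, 0.3]
finger_gap: 84.9
```

```bash
python3 - <<'E'
from h import *
s=r.sense();print(s["time"],s["tool_pos"],s["tcp_rot"],s["ft_force"],s["joint_pos"])
c=viewer.calibration("wrist");I=viewer.snapshot("wrist")
np.savez("w1.npz",I=I,**c); cv2.imwrite("pics/w1.png",I[:,:,::-1])
E
```

```text
1.2 [441.04551854 297.6568661  307.55109729] [-1.79963892e+02  8.95663238e-03  9.02665873e+01] [0.3388327  0.34865749 0.29427929] [ 2.84872126e+01 -4.04076787e+00  9.10797920e+01  9.19467325e-03
  9.29970267e+01  2.82211059e+01]
```

View pics/w1.png

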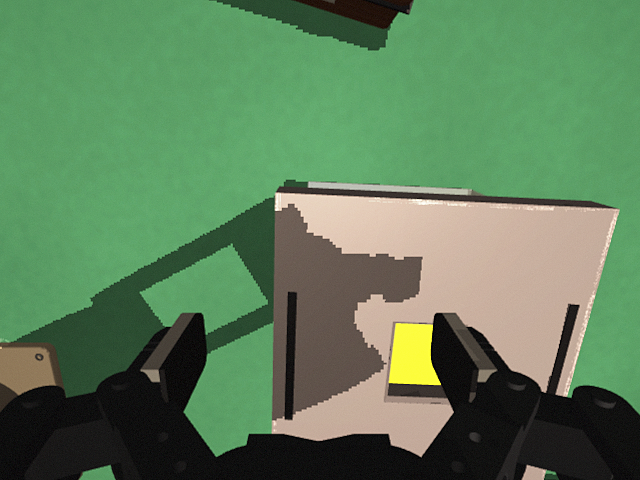

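The mouth appears at about (415,360), partly hidden by a finger. I shift to centre it between the fingers.

Emit:
carry_out:
  commands:
    - [[85,-28,31,0,0,0,0],[85,-56,62,0,0,0,0.3],[85,-56,62,0,0,0,0.3],[85,-56,62,0,0,0,0.3]]

```text
time: 1.75
tool_pos: [502.9, 242.0, 307.6]
tcp_rot: [-179.9, -0.0, 89.8]
ft_force: [-0.2, 0.5, 0.1]
finger_gap: 84.6
```

```bash
python3 - <<'E'
from h import *
s=r.sense();print(s["time"],s["tool_pos"],s["tcp_rot"],s["ft_force"])
c=viewer.calibration("wrist");I=viewer.snapshot("wrist")
np.savez("w2.npz",I=I,**c); cv2.imwrite("pics/w2.png",I[:,:,::-1])
E
```

```text
1.75 [502.89354249 242.00171177 307.60477822] [-1.79949561e+02 -1.09073940e-02  8.98066813e+01] [-0.2380564   0.46926808  0.09769406]
```

View pics/w2.png

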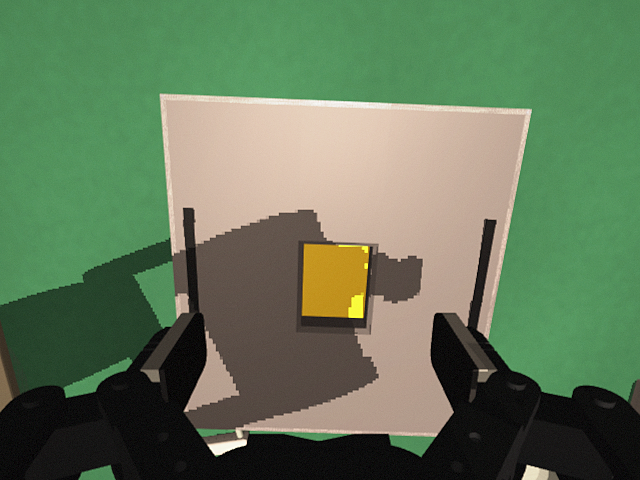

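The mouth's outer bevel runs from about (299,241) to (371,334), and the upper lid corners are at (160,94) and (531,109). I'll zoom on the mouth and overlay a fitted model.

```bash
cat > fit.py <<'E'
from h import *
from scipy.optimize import least_squares
w=np.load("w2.npz")
def rect(p,a,b,z):
    c,s=np.cos(p[2]),np.sin(p[2]);Q=np.array([(-a,b),(a,b),(a,-b),(-a,-b)])/2
    return np.c_[Q@np.array([[c,s],[-s,c]])+p[:2],np.full(4,z)]
uv=np.array([(299,241),(378,243),(371.5,333.5),(296.5,331)])
f=lambda p:(proj(w,rect(p,50,64,200))-uv).ravel()
m=least_squares(f,[508,215,0]);print("mouth",m.x[:2],np.degrees(m.x[2]),m.fun.round(1))
L=on_plane(w,[(160,94),(531,109)],200);print(L,np.linalg.norm(L[1]-L[0]),np.degrees(np.arctan2(*(L[1]-L[0])[1::-1])))
a=np.arctan2(*(L[1]-L[0])[1::-1]);print("mouth from lid edge",L.mean(0)[:2]-114*np.array([-np.sin(a),np.cos(a)]))
k=5;I=cv2.resize(w["I"][225:345,270:400],None,fx=k,fy=k,interpolation=0)[:,:,::-1].copy()
for a_,b_,z,col in((50,64,200,(255,0,0)),(44,58,197,(0,255,0)),(44,58,182,(255,0,255))):
    q=(proj(w,rect(m.x,a_,b_,z))-(270,225)+.5)*k
    cv2.polylines(I,[q.round().astype(int)],True,col,1)
cv2.imwrite("pics/fit.png",I)
E
python3 fit.py
```

```text
mouth [514.25809136 215.34852301] -2.05402225636214 [-0.6 -0.6  0.6 -0.2 -0.3  0.3  0.3  0.7]
[[414.98791768 333.63769621 200.        ]
 [622.88048005 324.9169564  200.        ]] 208.07539208818042 -2.40205234260433
mouth from lid edge [514.15629443 215.37749475]
```

View pics/fit.png

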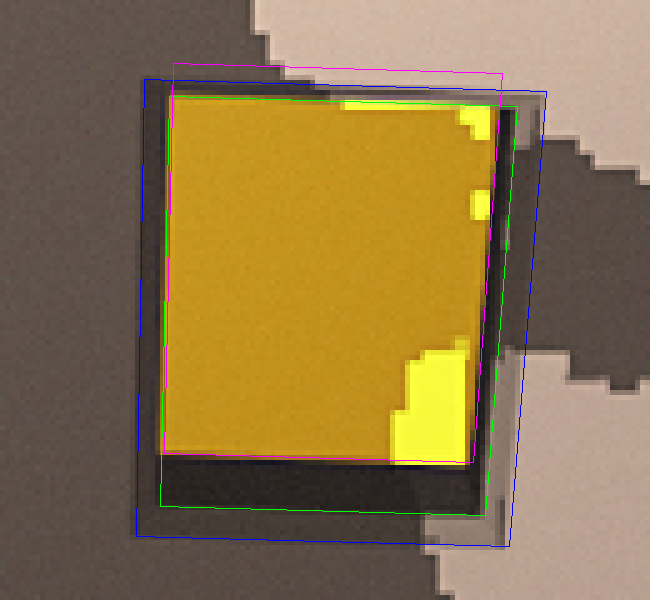

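The model fits well: mouth centre (514.2, 215.4), yaw about −2.2°. The lid-edge estimate agrees within 0.2 mm. Next I move above the pack.

Emit:
carry_out:
  commands:
    - [[85,-58,12,12,0,0,0],[85,-116,24,24,0,0,0],[85,-174,36,36,0,0,0],[85,-232,48,48,0,0,0],[85,-290,60,60,0,0,0]]

```text
time: 2.42
tool_pos: [562.0, -49.4, 247.9]
tcp_rot: [180.0, -0.0, 89.9]
ft_force: [1.0, 0.7, 0.1]
finger_gap: 85.4
```

Emit:
carry_out:
  commands:
    - [[85,-55,11,13,0,0,0],[85,-110,22,26,0,0,0],[85,-157,32,38,0,0,0],[85,-157,32,38,0,0,0],[85,-157,32,38,0,0,0]]

```text
time: 3.05
tool_pos: [593.2, -204.9, 209.9]
tcp_rot: [-180.0, -0.0, 89.8]
ft_force: [0.5, 0.3, 0.4]
finger_gap: 85.1
```

```bash
python3 - <<'E'
from h import *
s=r.sense();print(s["time"],s["tool_pos"],s["tcp_rot"],s["ft_force"])
c=viewer.calibration("wrist");I=viewer.snapshot("wrist")
np.savez("w3.npz",I=I,**c); cv2.imwrite("pics/w3.png",I[:,:,::-1])
H=cv2.cvtColor(I,cv2.COLOR_RGB2HSV)
m=cv2.inRange(H,(5,150,90),(22,255,255))
for k in cv2.findContours(m,cv2.RETR_EXTERNAL,cv2.CHAIN_APPROX_NONE)[0]:
    if cv2.contourArea(k)>800:
        q=cv2.boxPoints(cv2.minAreaRect(k));print(q, on_plane(c,q,78),on_plane(c,[q.mean(0)],78))
E
```

```text
3.05 [ 593.18865546 -204.94744824  209.90862888] [-1.79988912e+02 -4.18076583e-02  8.97626568e+01] [0.52633742 0.29528655 0.3514398 ]
[[285.90723 240.82056]
 [345.4209  233.7356 ]
 [354.602   310.85687]
 [295.08832 317.94183]] [[ 570.9300371  -206.24423401   78.        ]
 [ 611.75559381 -201.397262     78.        ]
 [ 619.36794765 -259.74314937   78.        ]
 [ 575.91800134 -265.24550377   78.        ]] [[ 594.45250725 -232.22443475   78.        ]]
```

View pics/w3.png

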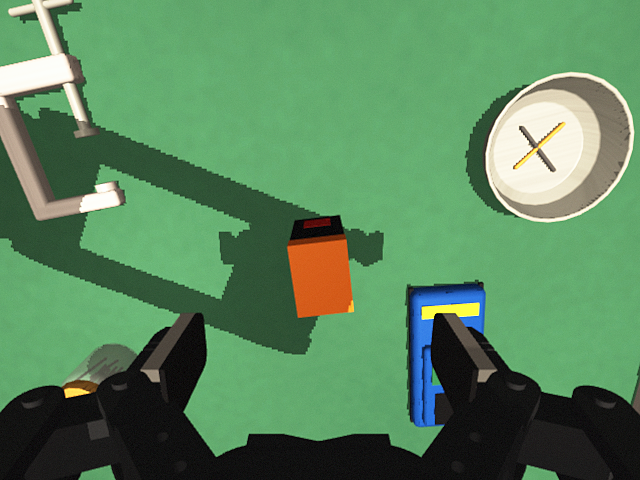

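```bash
python3 - <<'E'
import numpy as np,re
src=open("fit.py").read().split("uv=")[0].replace("w2.npz","w3.npz"); exec(src)
I=w["I"];uv=np.float32([(289,245),(347,240),(353,311),(298,317)])
f=lambda p:(proj(w,rect(p,40,54,78))-uv).ravel()
m=least_squares(f,[594,-231,0.1]);print("pack",m.x[:2],np.degrees(m.x[2]),m.fun.round(1))
print("stud",on_plane(w,[(410,287),(413,422)],31))
k=5;J=cv2.resize(I[205:325,260:390],None,fx=k,fy=k,interpolation=0)[:,:,::-1].copy()
for z in(78,):
    cv2.polylines(J,[((proj(w,rect(m.x,40,54,z))-(260,205)+.5)*k).round().astype(int)],True,(255,0,0),1)
cv2.imwrite("pics/fit3.png",J)
E
```

```text
pack [ 595.53911408 -234.8176408 ] 5.509344892522455 [ 0.1  0.8 -0.1  0.2 -0.2 -0.1  0.2 -1.1]
stud [[ 670.45854054 -261.65913946   31.        ]
 [ 682.37186116 -400.87433535   31.        ]]
```

View pics/fit3.png

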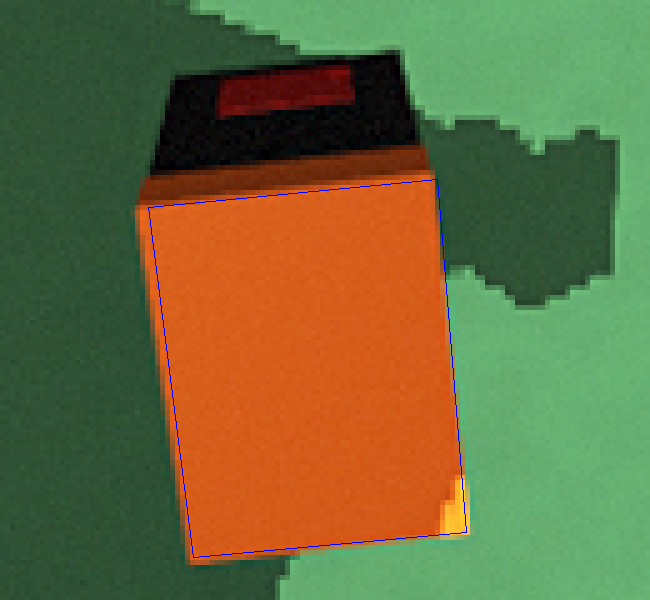

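Pack centre (594.8, −234.8), yaw about 5.7°; the overlay fits to within about 1 mm. The stud finder's near edge is at x=670, which is clear of the fingers. I'll descend with the opening at 62 and then grip.

Emit:
carry_out:
  commands:
    - [[62,-15,1,45,0,0,-3],[62,-30,1.5,85,0,0,-5.9],[62,-30,1.5,112,0,0,-5.9],[62,-30,1.5,137,0,0,-5.9],[62,-30,1.5,137,0,0,-5.9]]
  grip_force: 60

```text
time: 3.72
tool_pos: [593.2, -233.8, 71.1]
tcp_rot: [-179.8, -0.1, 95.7]
ft_force: [-1.2, 0.4, -0.5]
finger_gap: 62.1
```

Emit:
carry_out:
  commands:
    - [[30,0,0,0,0,0,0],[30,0,0,0,0,0,0],[30,0,0,0,0,0,0],[30,0,0,0,0,0,0],[30,0,0,0,0,0,0]]

```text
time: 4.35
tool_pos: [595.8, -236.4, 75.3]
tcp_rot: [179.8, 0.1, 95.6]
ft_force: [-1.0, 2.4, 7.3]
finger_gap: 38.7
```

Emit:
carry_out:
  commands:
    - [[30,0,0,-40,0,0,0],[30,0,0,-100,0,0,0],[30,0,0,-160,0,0,0],[30,0,0,-220,0,0,0],[30,0,0,-240,0,0,0]]

```text
time: 4.97
tool_pos: [595.8, -237.0, 319.0]
tcp_rot: [179.6, 0.3, 95.6]
ft_force: [0.9, -0.4, -2.8]
finger_gap: 39.0
```

```bash
python3 - <<'E'
from h import *
s=r.sense();print(s["time"],s["tool_pos"],s["tcp_rot"],s["ft_force"],s["finger_gap"])
c=viewer.calibration("wrist");I=viewer.snapshot("wrist")
np.savez("w4.npz",I=I,**c); cv2.imwrite("pics/w4.png",I[:,:,::-1])
print(r.sense()["tool_pos"],tool([514.2,215.4,308]))
E
```

```text
4.975 [ 595.82843259 -236.99020072  318.98109171] [179.59063702   0.25461104  95.585406  ] [ 0.85412715 -0.41175685 -2.82807421] 38.9829395303529
[ 595.85631594 -237.00510211  319.42198356] [458.24960786 -37.32276205   9.10496525]
```

View pics/w4.png

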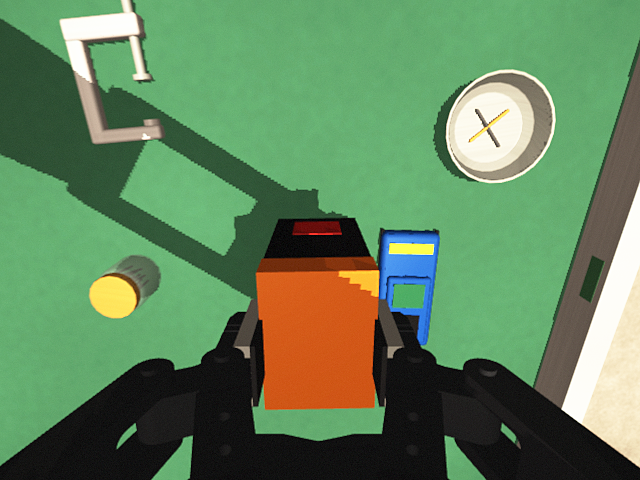

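The pack is held squarely. Next I hold still and fit its pose in the hand: top corners (257,271), (379,268), (374,406), (265,409), and front foot edge (278,219) to (355,218).

Emit:
carry_out:
  commands:
    - [[30,0,0,0,0,0,0],[30,0,0,0,0,0,0]]

```text
time: 5.28
tool_pos: [593.3, -235.8, 309.0]
tcp_rot: [-179.7, -0.2, 95.6]
ft_force: [0.1, -0.4, -2.6]
finger_gap: 39.3
```

```bash
cat > pnp.py <<'E'
from h import *
np.set_printoptions(suppress=True,precision=2)
w=np.load("w4.npz");K=w["camera_matrix"]
# pack frame here: x tool x (54), y tool y(40), z tool z; origin centre of top
obj=np.float64([(27,-20,0),(27,20,0),(-27,20,0),(-27,-20,0),(27,-20,78),(27,20,78)])
uv=np.float64([(257,271),(379,268),(374,407),(265,409),(278,219),(355,218)])
_,rv,tv=cv2.solvePnP(obj,uv,K,None)
pr=cv2.projectPoints(obj,rv,tv,K,None)[0][:,0];print((pr-uv).round(1).tolist())
T=Ro.from_euler("xyz",[179.59,.25,95.585],degrees=True).as_matrix();p=np.array([595.84,-237,319.2])
R=cv2.Rodrigues(w["rvec"])[0]
X=R.T@(tv[:,0]-w["tvec"]);print("top centre world",X,"in tool",T.T@(X-p))
print("rot in tool (deg)",Ro.from_matrix(T.T@R.T@cv2.Rodrigues(rv)[0]).as_rotvec(degrees=True))
s=r.sense();print(s["time"],s["tool_pos"],s["tcp_rot"],s["ft_force"])
E
python3 pnp.py
```

```text
[[-0.0, -0.6], [-0.3, 0.5], [0.2, 0.1], [0.2, 0.0], [0.0, -0.0], [-0.2, -0.1]]
top centre world [ 595.55 -234.03  324.14] in tool [ 2.96  0.03 -4.95]
rot in tool (deg) [ 0.54 -1.15 -0.67]
5.275 [ 593.29 -235.76  308.98] [-179.72   -0.17   95.58] [ 0.08 -0.38 -2.56]
```

Emit:
carry_out:
  commands:
    - [[30,30,-2,0,0,0,1],[30,85,-6,0,0,0,2],[30,145,-11,0,0,0,3.5],[30,205,-16,0,0,0,5],[30,265,-21,0,0,0,6.5]]

```text
time: 5.9
tool_pos: [546.1, 27.2, 310.0]
tcp_rot: [-179.8, -0.0, 89.0]
ft_force: [1.6, -0.1, -2.8]
finger_gap: 39.1
```

Emit:
carry_out:
  commands:
    - [[30,58,-5,0,0,0,1.3],[30,110,-9,0,0,0,1.3],[30,150,-12,0,0,0,1.3],[30,175,-14,0,0,0,1.3],[30,185,-14,0,0,0,1.3]]

```text
time: 6.52
tool_pos: [535.5, 211.7, 310.3]
tcp_rot: [-179.8, 0.1, 87.9]
ft_force: [0.2, 0.3, -2.9]
finger_gap: 38.7
```

Emit:
carry_out:
  commands:
    - [[30,0,0,0,0,0,0],[30,0,0,0,0,0,0],[30,0,0,0,0,0,0],[30,0,0,0,0,0,0]]

```text
time: 7.02
tool_pos: [536.8, 209.9, 313.0]
tcp_rot: [180.0, 0.0, 87.7]
ft_force: [-0.4, 0.0, -2.3]
finger_gap: 39.3
```

```bash
python3 - <<'E'
from h import *
s=r.sense();print(s["time"],s["tool_pos"],s["tcp_rot"],s["ft_force"],s["wrist_torque"],s["finger_gap"])
c=viewer.calibration("wrist");I=viewer.snapshot("wrist")
np.savez("w5.npz",I=I,tp=s["tool_pos"],tr=s["tcp_rot"],**c)
cv2.imwrite("pics/w5.png",cv2.resize(I[200:430,150:500],None,fx=2.2,fy=2.2,interpolation=0)[:,:,::-1])
E
```

```text
7.025 [536.84562826 209.92566731 313.0495391 ] [1.79987549e+02 6.75429016e-04 8.77285728e+01] [-0.41825037  0.02384492 -2.32233816] [-0.00277483 -0.03762728  0.02861893] 39.30533438955356
```

View pics/w5.png

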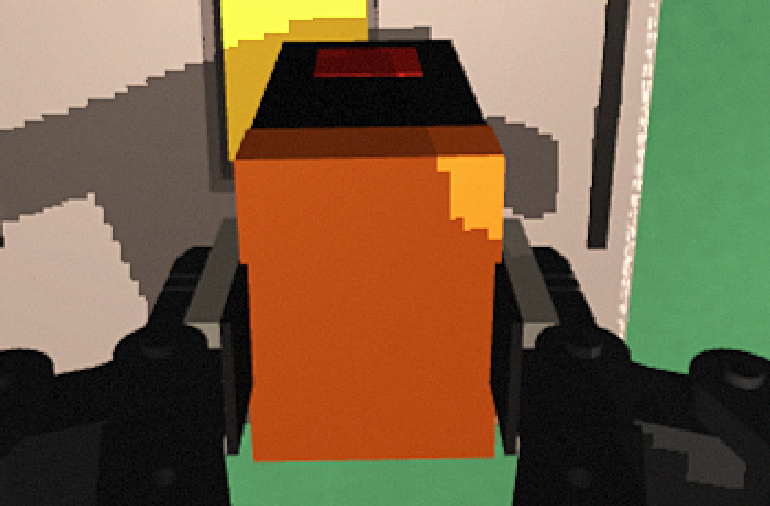

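The crop shows the pack held square, about 22 mm off in x from the mouth (a slip in my move sum). I refit the in-hand pose with the arm at rest and compute the correction.

```bash
python3 - <<'E'
src=open("pnp.py").read().replace("w4.npz","w5.npz")
import re
src=re.sub(r"uv=.*","uv=np.float64([(257.3,271.2),(379.1,269.8),(375,407.5),(265,409.3),(279.3,219),(355.5,218.4)])",src)
src=re.sub(r"T=Ro.*","T=Ro.from_euler('xyz',w['tr'],degrees=True).as_matrix();p=w['tp']",src)
exec(src)
M=cv2.Rodrigues(rv)[0]; foot=R.T@((M@[0,0,78])+tv[:,0]-w["tvec"]);print("foot world",foot)
# lid seen in the same image: mouth left wall px
print(on_plane(w,[(150+205/2.2,200+100/2.2)],200), tool([514.2,213.4,313]))
E
```

```text
[[0.1, -0.1], [-0.0, -0.2], [-0.6, 0.3], [0.6, 0.0], [-0.3, 0.1], [0.3, -0.2]]
top centre world [537.07 212.54 318.19] in tool [ 2.63  0.12 -5.14]
rot in tool (deg) [ 0.25 -0.99 -0.63]
7.075 [536.82 210.09 313.07] [179.98  -0.    87.74] [-0.27 -1.21 -2.77]
foot world [536.71 211.2  240.2 ]
[[488.98 213.   200.  ]] [  2.42 -22.74   0.06]
```

Emit:
carry_out:
  commands:
    - [[30,1,-12,0,0,0,0.5],[30,2.5,-22.7,0,0,0,0.5],[30,2.5,-22.7,15,0,0,0.5],[30,2.5,-22.7,30,0,0,0.5],[30,2.5,-22.7,34,0,0,0.5]]

```text
time: 7.7
tool_pos: [513.2, 213.6, 276.2]
tcp_rot: [-179.8, 0.1, 87.3]
ft_force: [-0.0, -0.1, -2.3]
finger_gap: 38.7
```

Emit:
carry_out:
  commands:
    - [[30,0,0,0,0,0,0],[30,0,0,0,0,0,0],[30,0,0,2,0,0,0],[30,0,0,4,0,0,0],[30,0,0,5,0,0,0]]

```text
time: 8.32
tool_pos: [514.0, 214.0, 273.8]
tcp_rot: [-180.0, 0.0, 87.3]
ft_force: [0.4, 0.4, -3.1]
finger_gap: 38.8
```

Emit:
carry_out:
  commands:
    - [[30,0,0,1.5,0,0,0],[30,0,0,3,0,0,0],[30,0,0,3,0,0,0]]

```text
time: 8.7
tool_pos: [514.0, 214.0, 270.7]
tcp_rot: [-180.0, 0.0, 87.3]
ft_force: [0.2, 0.3, -3.0]
finger_gap: 39.2
```

Emit:
carry_out:
  commands:
    - [[30,0,0,1,0,0,0],[30,0,0,2,0,0,0],[30,0,0,3,0,0,0],[30,0,0,3,0,0,0]]

```text
time: 9.2
tool_pos: [514.0, 214.0, 267.8]
tcp_rot: [-180.0, 0.0, 87.3]
ft_force: [0.8, -0.1, -2.8]
finger_gap: 39.0
```

Emit:
carry_out:
  commands:
    - [[30,0,0,1,0,0,0],[30,0,0,2,0,0,0],[30,0,0,3,0,0,0],[30,0,0,3,0,0,0]]

```text
time: 9.7
tool_pos: [514.0, 214.0, 264.8]
tcp_rot: [-180.0, 0.0, 87.3]
ft_force: [-0.4, -0.1, -2.7]
finger_gap: 38.9
```

The foot is about 8 mm inside the mouth with no contact force. I continue down onto the flap.

Emit:
carry_out:
  commands:
    - [[30,0,0,2,0,0,0],[30,0,0,4,0,0,0],[30,0,0,6,0,0,0],[30,0,0,8,0,0,0],[30,0,0,8,0,0,0]]

```text
time: 10.32
tool_pos: [514.1, 214.0, 257.0]
tcp_rot: [180.0, -0.0, 87.3]
ft_force: [-0.2, -0.0, -2.5]
finger_gap: 38.8
```

Emit:
carry_out:
  commands:
    - [[30,0,0,2,0,0,0],[30,0,0,4,0,0,0],[30,0,0,6,0,0,0],[30,0,0,8,0,0,0],[30,0,0,8,0,0,0]]

```text
time: 10.95
tool_pos: [514.4, 214.0, 249.0]
tcp_rot: [180.0, -0.0, 87.3]
ft_force: [1.6, -0.4, 1.0]
finger_gap: 38.8
```

Emit:
carry_out:
  commands:
    - [[30,0,0,2,0,0,0],[30,0,0,4,0,0,0],[30,0,0,6,0,0,0],[30,0,0,8,0,0,0],[30,0,0,8,0,0,0]]

```text
time: 11.58
tool_pos: [514.1, 213.9, 240.5]
tcp_rot: [-180.0, 0.0, 87.3]
ft_force: [3.3, -0.1, -0.8]
finger_gap: 38.9
```

Emit:
carry_out:
  commands:
    - [[30,0,0,2,0,0,0],[30,0,0,4,0,0,0],[30,0,0,6,0,0,0],[30,0,0,8,0,0,0],[30,0,0,10,0,0,0]]

```text
time: 12.2
tool_pos: [514.0, 214.0, 230.6]
tcp_rot: [-180.0, 0.0, 87.3]
ft_force: [1.8, 0.4, -0.4]
finger_gap: 39.0
```

Emit:
carry_out:
  commands:
    - [[30,0,0,2,0,0,0],[30,0,0,4,0,0,0],[30,0,0,6,0,0,0],[30,0,0,8,0,0,0],[30,0,0,8,0,0,0]]

```text
time: 12.82
tool_pos: [513.9, 214.0, 222.5]
tcp_rot: [-180.0, 0.0, 87.3]
ft_force: [2.7, 0.2, -2.2]
finger_gap: 38.6
```

Emit:
carry_out:
  commands:
    - [[50,0,0,0,0,0,0],[70,0,0,0,0,0,0],[70,0,0,0,0,0,0],[70,0,0,0,0,0,0]]

```text
time: 13.32
tool_pos: [514.1, 214.0, 223.0]
tcp_rot: [180.0, -0.0, 87.3]
ft_force: [0.2, -0.1, -0.2]
finger_gap: 70.2
```

Emit:
carry_out:
  commands:
    - [[70,0,0,-20,0,0,0],[70,0,0,-50,0,0,0],[70,0,0,-80,0,0,0],[70,0,0,-80,0,0,0]]

```text
time: 13.82
tool_pos: [515.7, 214.5, 307.9]
tcp_rot: [179.6, -0.1, 87.3]
ft_force: [0.3, 0.0, 0.6]
finger_gap: 70.1
```

```bash
python3 - <<'E'
from h import *
s=r.sense();print(s["time"],s["tool_pos"],s["tcp_rot"],s["ft_force"],s["wrist_torque"],s["finger_gap"])
I=viewer.snapshot("wrist");S=viewer.snapshot("side");c=viewer.calibration("wrist")
np.savez("w6.npz",I=I,**c)
a=cv2.resize(S[170:420,190:430],(400,417));b=cv2.resize(I[100:480,160:500],(373,417))
cv2.imwrite("pics/w6.png",np.hstack([a,b])[:,:,::-1])
E
```

```text
13.825 [515.72051306 214.50352906 307.93956526] [ 1.79605798e+02 -1.42843468e-01  8.72871867e+01] [0.26878578 0.04627987 0.58182231] [-0.00134974  0.00955424 -0.00798006] 70.13414943075995
```

View pics/w6.png

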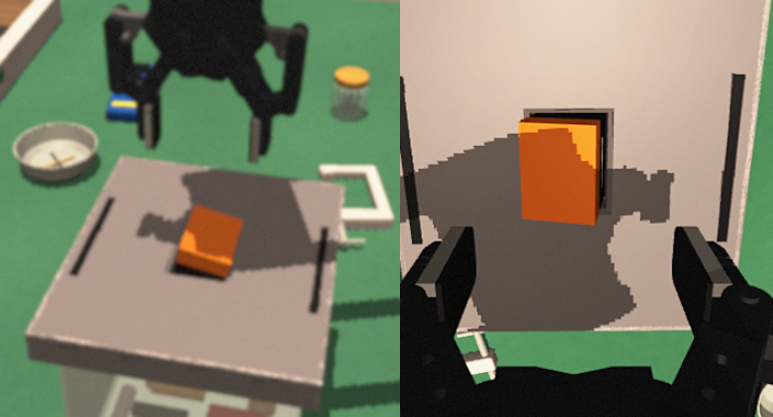

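The pack is wedged as foretold: its top is tilted to −x and about 20 mm proud of the lid. I close the fingers and push from above near the mouth centre, where they meet the raised +x side first and so right the pack.

Emit:
carry_out:
  commands:
    - [[0,1,2,5,0,0,0],[0,1,2,10,0,0,0],[0,1,2,20,0,0,0],[0,1,2,25,0,0,0],[0,1,2,30,0,0,0]]

```text
time: 14.55
tool_pos: [516.0, 214.8, 272.2]
tcp_rot: [-180.0, 0.0, 87.3]
ft_force: [-0.1, 0.3, 0.6]
finger_gap: 0.2
```

Emit:
carry_out:
  commands:
    - [[0,0,0,10,0,0,0],[0,0,0,18,0,0,0],[0,0,0,22,0,0,0],[0,0,0,22,0,0,0]]

```text
time: 15.05
tool_pos: [515.9, 214.8, 250.5]
tcp_rot: [-180.0, 0.0, 87.3]
ft_force: [-0.7, -0.5, -0.2]
finger_gap: 0.2
```

Emit:
carry_out:
  commands:
    - [[0,0,0,2,0,0,0],[0,0,0,4,0,0,0],[0,0,0,6,0,0,0],[0,0,0,6,0,0,0]]

```text
time: 15.55
tool_pos: [516.0, 214.9, 244.7]
tcp_rot: [-180.0, 0.0, 87.3]
ft_force: [-0.3, 0.6, -0.0]
finger_gap: 0.2
```

Emit:
carry_out:
  commands:
    - [[0,0,0,2,0,0,0],[0,0,0,4,0,0,0],[0,0,0,6,0,0,0],[0,0,0,6,0,0,0]]

```text
time: 16.05
tool_pos: [516.0, 214.9, 238.6]
tcp_rot: [-180.0, 0.0, 87.3]
ft_force: [-0.7, -1.0, -0.1]
finger_gap: -0.0
```

Emit:
carry_out:
  commands:
    - [[0,0,0,2,0,0,0],[0,0,0,4,0,0,0],[0,0,0,6,0,0,0],[0,0,0,6,0,0,0]]

```text
time: 16.55
tool_pos: [515.9, 214.9, 232.6]
tcp_rot: [-180.0, 0.0, 87.3]
ft_force: [0.6, -0.1, -0.2]
finger_gap: -0.2
```

Emit:
carry_out:
  commands:
    - [[0,0,0,2,0,0,0],[0,0,0,4,0,0,0],[0,0,0,6,0,0,0],[0,0,0,6,0,0,0]]

```text
time: 17.05
tool_pos: [515.9, 214.8, 226.6]
tcp_rot: [-180.0, 0.0, 87.3]
ft_force: [-0.2, -0.2, -1.0]
finger_gap: 0.3
```

```bash
python3 - <<'E'
from h import *
for n in("side","scene"):
    I=viewer.snapshot(n);c=viewer.calibration(n);m=cv2.inRange(cv2.cvtColor(I,cv2.COLOR_RGB2HSV),(5,170,90),(19,255,255))
    u=proj(c,[(514,215,205)])[0].astype(int)
    q=np.zeros_like(m);q[u[1]-40:u[1]+40,u[0]-40:u[0]+40]=1
    ys,xs=np.nonzero(m*q);print(n,u,len(xs),(xs.min(),xs.max(),ys.min(),ys.max()) if len(xs) else "")
    cv2.imwrite(f"pics/n_{n}.png",I[u[1]-40:u[1]+40,u[0]-40:u[0]+40,::-1])
w=np.load("w6.npz");I=w["I"]
m=cv2.inRange(cv2.cvtColor(I,cv2.COLOR_RGB2HSV),(5,170,60),(22,255,255))
k=max(cv2.findContours(m,0,1)[0],key=cv2.contourArea);q=cv2.boxPoints(cv2.minAreaRect(k));print(q)
for z in(205,215,225):print(z,on_plane(w,q,z)[:,:2].tolist())
E
```

```text
side [311 316] 729 (np.int64(294), np.int64(332), np.int64(307), np.int64(337))
scene [432 196] 191 (np.int64(420), np.int64(445), np.int64(194), np.int64(204))
[[266.37646 302.91745]
 [268.0998  206.41252]
 [342.344   207.73831]
 [340.62067 304.24323]]
205 [[480.3013996239391, 183.36871058293298], [486.70436625118896, 244.92530744736274], [529.9121274892776, 242.03491290112697], [526.9910760721023, 180.1374489311878]]
215 [[481.9636752404928, 188.13617158786678], [488.07991051355106, 246.9362014723516], [529.3527842826561, 244.17524173198586], [526.5625405171942, 185.04960911746815]]
225 [[483.6259508570465, 192.90363259280056], [489.45545477591315, 248.94709549734048], [528.7934410760347, 246.31557056284475], [526.1340049622861, 189.9617693037485]]
```

The pack's tape is still visible just under the fingers, so the top is at about z=207. I keep feeling downward.

Emit:
carry_out:
  commands:
    - [[0,0,0,2,0,0,0],[0,0,0,4,0,0,0],[0,0,0,5,0,0,0],[0,0,0,5,0,0,0]]

```text
time: 17.65
tool_pos: [516.0, 214.9, 221.7]
tcp_rot: [-180.0, 0.0, 87.3]
ft_force: [0.2, -0.0, -0.2]
finger_gap: -0.2
```

Emit:
carry_out:
  commands:
    - [[0,0,0,2,0,0,0],[0,0,0,4,0,0,0],[0,0,0,5,0,0,0],[0,0,0,5,0,0,0]]

```text
time: 18.15
tool_pos: [516.0, 214.9, 216.7]
tcp_rot: [-180.0, 0.0, 87.3]
ft_force: [-0.1, -1.0, -0.9]
finger_gap: -0.1
```

Emit:
carry_out:
  commands:
    - [[0,0,0,2,0,0,0],[0,0,0,4,0,0,0],[0,0,0,5,0,0,0],[0,0,0,5,0,0,0]]

```text
time: 18.65
tool_pos: [516.0, 214.9, 211.8]
tcp_rot: [-180.0, 0.0, 87.3]
ft_force: [-1.1, 0.1, 0.5]
finger_gap: 0.2
```

```bash
python3 - <<'E'
from h import *
T=[]
for n in("side","scene"):
    I=viewer.snapshot(n);c=viewer.calibration(n);m=cv2.inRange(cv2.cvtColor(I,cv2.COLOR_RGB2HSV),(5,170,90),(19,255,255))
    u=proj(c,[(514,215,205)])[0].astype(int)
    J=I[u[1]-40:u[1]+40,u[0]-40:u[0]+40];mm=m[u[1]-40:u[1]+40,u[0]-40:u[0]+40]
    ys,xs=np.nonzero(mm);print(n,len(xs),(xs.min()+u[0]-40,xs.max()+u[0]-40,ys.min()+u[1]-40,ys.max()+u[1]-40) if len(xs) else "")
    T+=[cv2.imread(f"pics/n_{n}.png"),J[:,:,::-1]]
I=viewer.snapshot("wrist")[200:440,160:480,::-1]
top=cv2.resize(np.hstack(T),(800,200),interpolation=0)
cv2.imwrite("pics/w7.png",np.vstack([top,cv2.resize(np.pad(I,((0,0),(0,340),(0,0))),(800,291))]))
E
```

```text
side 0 
scene 1 (np.int64(422), np.int64(422), np.int64(201), np.int64(201))
```

View pics/w7.png

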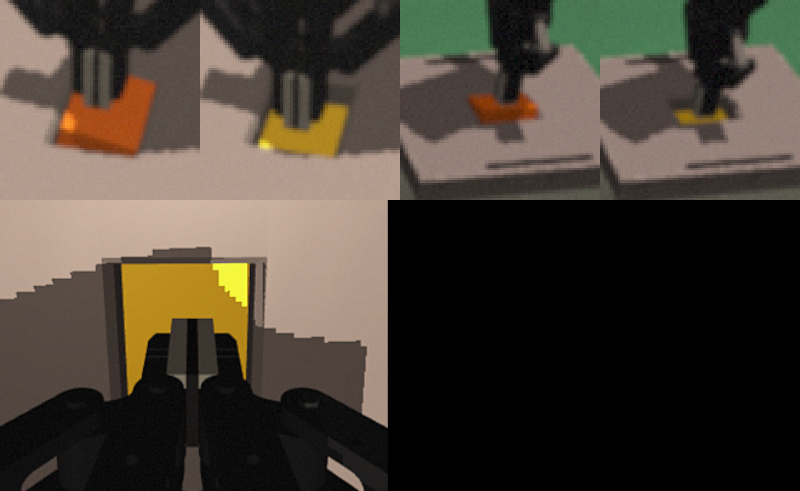

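The orange is gone and the yellow flap is level across the mouth, so the pack slipped inside under the light push. I retract clear and check.

Emit:
carry_out:
  commands:
    - [[0,0,0,-20,0,0,0],[0,0,0,-50,0,0,0],[0,0,0,-90,0,0,0],[0,0,0,-110,0,0,0],[0,0,0,-110,0,0,0]]

```text
time: 19.42
tool_pos: [517.1, 215.2, 324.4]
tcp_rot: [179.8, -0.1, 87.3]
ft_force: [0.2, 0.2, 1.1]
finger_gap: 0.1
```

```bash
python3 - <<'E'
from h import *
s=r.sense();print(s["time"],s["tool_pos"],s["ft_force"])
for n in("side","scene"):
    A=cv2.imread(f"pics/{n}0.png");I=viewer.snapshot(n)[:,:,::-1];c=viewer.calibration(n)
    D=cv2.absdiff(A,I).max(2)>60
    for nm,P in dict(mouth=(514,215,200),pack=(595,-235,60),jar=(395,-350,50),stud=(690,-330,20),clamp=(430,-160,10),bowl=(740,-150,20)).items():
        u=proj(c,[P])[0].astype(int);b=np.s_[u[1]-18:u[1]+18,u[0]-18:u[0]+18]
        print(n,nm,u,"changed px",int(D[b].sum()))
    u=proj(c,[(514,215,185)])[0].astype(int)
    H=cv2.cvtColor(I[u[1]-25:u[1]+25,u[0]-25:u[0]+25],cv2.COLOR_BGR2HSV);H0=cv2.cvtColor(A[u[1]-25:u[1]+25,u[0]-25:u[0]+25],cv2.COLOR_BGR2HSV)
    f=lambda h:[int((cv2.inRange(h,(a,150,80),(b,255,255))>0).sum()) for a,b in((20,35),(4,18))]
    print(n,"yellow,orange before",f(H0),"now",f(H))
E
```

```text
19.425 [517.06421187 215.18972284 324.40503784] [0.23558694 0.15269311 1.13282905]
side mouth [311 319] changed px 680
side pack [309 233] changed px 779
side jar [398 221] changed px 0
side stud [278 224] changed px 257
side clamp [378 278] changed px 95
side bowl [238 262] changed px 0
side yellow,orange before [662, 0] now [630, 0]
scene mouth [431 198] changed px 413
scene pack [253 287] changed px 713
scene jar [203 244] changed px 0
scene stud [215 336] changed px 0
scene clamp [277 255] changed px 0
scene bowl [300 342] changed px 0
scene yellow,orange before [110, 0] now [102, 1]
```

The flap shows the same yellow area as at the start, with no orange left. The bystanders show zero change in the scene view. The side-view differences near the stud finder and clamp are probably the removed pack and the arm or its shadow.

```bash
python3 -c "
from bench import r
print(r.hand_in())"
```

```text
the job is handed in; nothing more can be done
None
```

The battery pack is in the used-battery box and the flap has shut behind it. I handed the job in at about 19.5 s of the 72 s allowed.

- **Feeding it in:** I found the mouth with the wrist camera; the lid-edge estimate agreed to within 0.2 mm. The pack then went past the bevel with no contact force. In the moves down through the mouth and flap, no force reading went above about 4 N. These are end-of-move readings, so a short peak between them would not show.
- **Dropping it:** When released, the pack tilted and wedged as you warned. I closed the fingers and eased them down over it, and it dropped inside. I saw no clear contact force, only about 1 N.
- **Last checks:** No orange tape is visible at the mouth. The flap shows nearly its starting yellow area (630 against 662 pixels in the side view, 102 against 110 in the scene view). The fingers are well above the lid and touching nothing.
- **Other items:** The scene camera shows no change at the jar, stud finder, clamp or bowl. The side camera shows some changed pixels near the stud finder and clamp. I put these down to the missing pack and the arm or its shadow in view, but did not check further.
- **Slips on the way:** A mistake in one move sum left the pack 22 mm off in x above the lid. I caught it in the picture and corrected it before lowering. The arm also swung several millimetres after quick lifts, so I let it settle before measuring.

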